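# Lock the traversing microscope over the specimen dish

### The arm

A 6-joint arm with a two-finger parallel gripper is mounted at the origin on the work surface. World frame = base frame: x ahead of the robot, y to its left, z up, the work surface at z = 0. Lengths are in mm, angles in rad, forces in N, time in s.
With the tool pointing down it reaches from about 275 to 825 mm from the base axis. Payload 5.2 kg.
Tool frame: the origin (TCP) lies at the very end of the fingers, on their centre line; the grasp point (between the pads) lies 19 mm behind it; z points along the fingers, y is the line along which they close (so a half turn about z gives the same grasp; the last joint's range is limited). The gripper opens to 93 mm and grips with 3 to 60 N. Pads are 15 mm wide; open, the fingers measure 128 mm over their backs; the gripper's body (75 mm by 188 mm) begins 65 mm behind the grasp point.
Start: joints at [1.108, 0.259, 1.535, -0, 1.348, -0.203], TCP at [141.265, 531.553, 218.653] pointing down, gripper open.
Joint ranges: [-3.14, 3.14], [-0.91, 2.08], [0.19, 2.58], [-1.22, 4.36], [0.22, 2.71], [-3.12, 3.12]. Speed limits (rad/s): [2.57, 2.57, 3.14, 3.14, 3.14, 3.14].

### API

Orientations are given as [roll, pitch, yaw] about the fixed x, y, z axes, in that order (R = Rz(yaw) Ry(pitch) Rx(roll)).
In Python, from bench import robot gives the robot as it stands. The module is installed in compiled form; this text tells all that it offers. Calls block until the motion is done:
- robot.move_ptp(position, orientation): joint-space move of the TCP to a pose.
- robot.move_linear(position, ori=None, speed=150, f_stop=None): straight line of the TCP; ori=None keeps the orientation; speed is the mean speed in mm/s. With f_stop (N) it stops when the force on the tool has changed by that much, and returns True; else False.
- robot.move_j(angles): joint-space move.
- robot.move_gripper(opening): opening from 0.0 (shut) to 1.0 (fully open); the grip force is fixed at half the most; returns when the fingers have stopped.
- robot.sleep(seconds).
- robot.inverse_kinematics(position, orientation): joint angles nearest the present ones, or None.
- robot.get_image(name): name is "scene" or "top" or "wrist"; returns a dict with "img" (480x640x3 uint8, blue, green, red), "fovy" (degrees; the focal length in pixels is half the picture's height over the tangent of half this angle, whatever the lens; pixels are square), "cx", "cy" (the principal point, pixels), "eye" and "orientation" of the camera in the world. Camera axes: x right, y down, z forward; pixel columns grow to the right and rows downward; lengths in mm; the calibration is good to about 2 mm. A picture is of the moment at which its call begins. There is no depth.
A pose or a line that the arm cannot do raises robot.MotionError and nothing moves.
- robot.hand_in(): hands the job in; it is judged then, once.
Readings, each from a call of its own:
- robot.current_t(): time.
- robot.current_qpos(): joint angles.
- robot.current_joint_vel(): joint speeds.
- robot.current_joint_efforts(): joint torques, N m.
- robot.current_tcp_pos(): TCP position.
- robot.current_eef_rot(): TCP orientation.
- robot.current_contact_force(): force on the tool from outside, world axes, zero at the start.
- robot.current_ft_torque(): the same for the moment, N m.
- robot.current_gripper_width(): opening from 0.0 (shut) to 1.0 (fully open).
- robot.current_finger_force(): force on a finger pad.
Only numpy, scipy, OpenCV 4.12 (cv2) and the standard library are available. Lean on these libraries where they do the work, as an engineer would, in place of code of your own. Each camera call takes 0.05 s, during which the arm holds its last target. There are 200 camera calls.

### The job

The microscope's square tube is locked at the middle of its rail. Pull the spring plunger up, slide the tube along the rail to the side where the specimen dish stands, and let the plunger drop fully home into that side's hidden locking hole, so that the microscope is locked above the dish; then let go. Leave the dish, slide box, bottle and notebook where they are.

Things in the scene. Friction and masses are not known exactly. Their poses are not given: they have to be found in the camera images.
- rail: Fixed stand: 30 mm square steel bar, top 105 mm above the bench, on two cream posts 485 mm apart. Origin on the bench under the bar's middle; y along the bar, x across it to the microscope's side, z up. In the bar's top, covered by the tube, are three locking holes: in the middle (tube at 0) and one each side, 81 to 99 mm from the middle; exactly where differs from stand to stand.
- tube (a joint): Position in m of the sliding aluminium tube along the rail's y; 0 at the start (middle), end stops at +-0.115. Slides with 3 to 5 N of drag when the plunger is up or riding on the bar; locked while the plunger is home in a hole.
- tube_top (a point): Top centre of the sliding aluminium square tube: 220 mm long, 44 mm wide, top 112 mm above the bench. On its rail +x side it carries the cream microscope body, 65 mm wide, from 72 to 148 mm off the bar's middle line, eyepieces out to 190 mm, all lower than 180 mm above the bench.
- plunger (a joint): Height in m of the upright spring plunger: 0 = home in a hole, about 0.012 = pin riding on the bar, 0.018 = fully up. The spring presses it down with 7.5 N at home, 11 N riding, 13 N fully up. Pin 10 mm thick, round tip, holes 12 mm. Let go off a hole, it rides on the bar and drops by itself when the tube is slid over a hole at up to about 20 mm/s; the tube is then locked.
- knob (a point): Centre of the plunger's upright black ribbed cylindrical knob, 30 mm across and 34 mm high, straight above the bar's middle line; 154 mm above the bench when home, rising with the plunger. Below the knob stands a 24 mm wide, 21 mm high collar on the tube; the collar's top is 4 mm under the knob when home.
- lens (a point): Bottom centre of the microscope's steel objective (44 mm across), 53 mm above the bench, 110 mm from the bar's middle line on the rail's +x side, at the same place along the rail as the knob.
- dish_center (a point): Centre of the round glass specimen dish, 100 mm across and 16 mm high (12 mm above the bench), with a reddish stone 48 mm wide in it (top 25 mm above the bench). It stands at the left or the right end of the rail on the +x side, within 14 mm along the rail of where the lens hangs when the plunger is in that side's hole.
- slide_box_center (a point): Centre (17 mm above the bench) of a grey rectangular slide box, 77 x 97 mm, 34 mm high, at the other end. Bystander.
- oil_bottle: Upright amber bottle, 40 mm across, 85 mm high; origin at its underside. Bystander on the robot's side of the rail.
- notebook: Closed pink notebook lying flat, 110 x 155 mm, 14 mm thick; origin at the centre of its underside. Bystander on the robot's side of the rail.
Not all that is in view belongs to the job. Leave any green or yellow look-alike of the part that bears dish_center alone.

How it is judged:
By the outcome, as a careful person would: the job done as asked, in the order asked, and still so for the second after the job is handed in, with the robot touching nothing.
It also fails if it takes over 38 s, if anything falls off the work surface, if the arm or the gripper's body presses on something with over 40 N, if the wrist force passes 120 N, or if a joint passes its speed limit or range.

## Working session

There is one attempt and no reset: what is moved stays moved. The work goes in short steps, each a Python script; the robot and the scene stay as the last script left them, time stands still between calls to the robot, and variables do not carry over. Pictures are saved under pics/ and viewed, at most 10 in all, crops included, and the job is handed in when it is done.

```bash
mkdir -p pics; python3 - <<'E'
from bench import robot
import cv2,pickle
d={}
for n in("scene","top"):
    d[n]=robot.get_image(n); cv2.imwrite(f"pics/{n}0.png",d[n]["img"]); print(n,{k:v for k,v in d[n].items() if k!="img"})
pickle.dump(d,open("d0.pkl","wb")); print(robot.current_eef_rot(),robot.current_t())
E
```

```text
scene {'fovy': 42.85665236606631, 'cx': 305.2136208136139, 'cy': 237.60662823781192, 'eye': array([1398.29654672,  571.70125068,  917.37422603]), 'orientation': array([-2.26883944e+00,  7.43331218e-04,  2.15015183e+00])}
top {'fovy': 50.02938834367976, 'cx': 325.27838290564534, 'cy': 234.4823371079232, 'eye': array([ 499.9022902 ,   48.00940313, 1028.80026316]), 'orientation': array([-3.04582490e+00, -9.29921774e-04, -1.55496557e+00])}
[-3.14001337e+00 -3.23679086e-04  2.88179901e+00] 0.1
```

View pics/scene0.png

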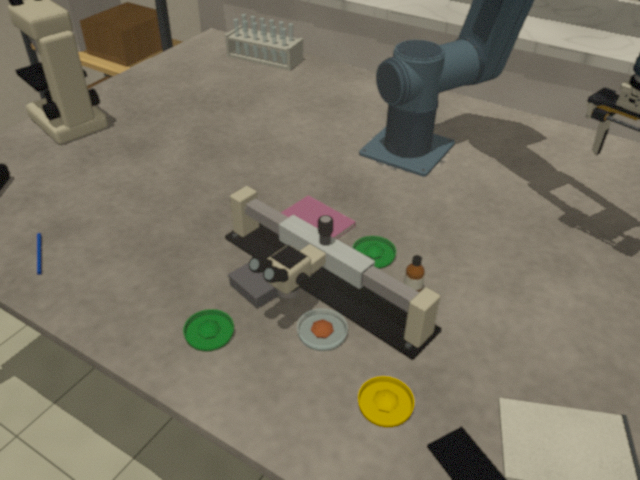

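View pics/top0.png

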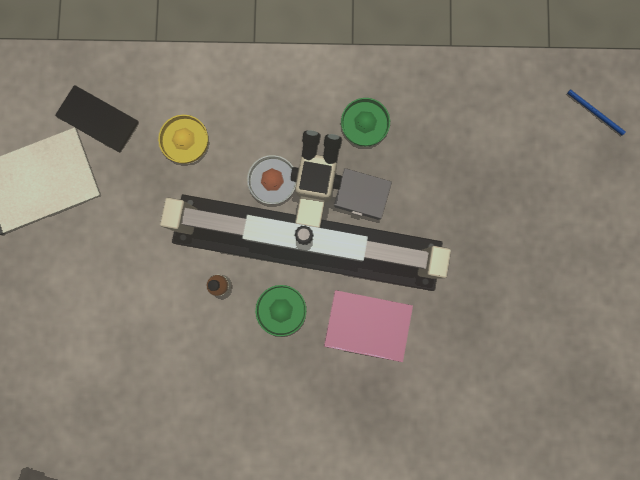

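The dish candidates in the top view are a clear dish with a red stone (272,180), green ones (365,122) and (281,310), and a yellow one (184,139). The clear one fits: it is glass with a reddish stone and stands at a rail end on the microscope side. I'll confirm it in an enlarged crop.

```bash
cat > h.py <<'E'
import numpy as np
from scipy.spatial.transform import Rotation as R
def ray(c,u,v,z):
    f=240/np.tan(np.radians(c["fovy"]/2))
    d=R.from_euler("xyz",c["orientation"]).apply([(u-c["cx"])/f,(v-c["cy"])/f,1])
    return c["eye"]+d*(z-c["eye"][2])/d[2]
def proj(c,p):
    f=240/np.tan(np.radians(c["fovy"]/2))
    q=R.from_euler("xyz",c["orientation"]).inv().apply(np.array(p)-c["eye"])
    return q[:2]/q[2]*f+[c["cx"],c["cy"]]
E
python3 - <<'E'
import pickle,cv2
c=pickle.load(open("d0.pkl","rb"))["top"]["img"]
cv2.imwrite("pics/crop.png",cv2.resize(c[140:290,225:425],None,fx=4,fy=4,interpolation=cv2.INTER_CUBIC))
E
```

```text
(no output)
```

View pics/crop.png

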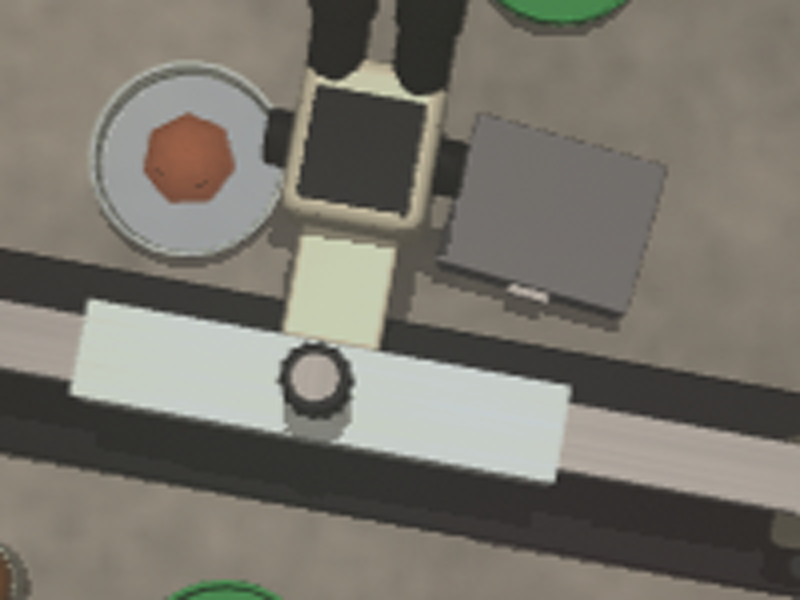

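Confirmed: the clear dish with the red stone is centred at full-picture (272.5,179.5), on the image-left (world +y) side. The knob top is at crop (316,377). The tube top corners are at crop (90,299), (570,385), (555,482) and (70,394).

```bash
python3 - <<'E'
import pickle; from h import *; from bench import robot
D=pickle.load(open("d0.pkl","rb")); c=D["top"]
g=lambda u,v,z: ray(c,(u+.5)/4-.5+225,(v+.5)/4-.5+140,z)
C=np.array([g(*p,112) for p in((90,299),(570,385),(555,482),(70,394))])
d=(C[0]+C[3]-C[1]-C[2])/2; yaw=np.arctan2(-d[0],d[1]); 
k=g(316,377,171)
ey=np.array([-np.sin(yaw),np.cos(yaw),0]);ex=np.array([np.cos(yaw),np.sin(yaw),0])
dish=g(190,158,20)
print("tube",C.mean(0),np.linalg.norm(d),"yaw",yaw,"knob",k,"dish rel",(dish-k)@ex,(dish-k)@ey)
print("scene proj knob top", proj(D["scene"],[*k[:2],171]))
for y in(yaw,yaw+np.pi,yaw-np.pi):
  for s in(0,60,110):
    p=k+ey*s; print(y,s,robot.inverse_kinematics([p[0],p[1],140],[np.pi,0,y]))
E
```

```text
tube [582.72642847  85.07646772 112.        ] 219.53156295982643 yaw -0.16307984938573358 knob [582.75090869  84.80982193 171.        ] dish rel 109.85680811284035 90.38691113999228
scene proj knob top [325.2886658  218.25762076]
-0.16307984938573358 0 [-4.47598244e-02  3.88879439e-01  1.54979627e+00 -4.44089210e-16
  1.20291695e+00  1.68911635e+00]
-0.16307984938573358 60 [ 5.57093909e-02  4.23904490e-01  1.49518688e+00 -4.44089210e-16
  1.22250129e+00  1.78958557e+00]
-0.16307984938573358 110 [ 1.34927198e-01  4.59766745e-01  1.43786869e+00 -4.44089210e-16
  1.24395721e+00  1.86880337e+00]
2.9785128042040596 0 [-0.04475982  0.38887944  1.54979627  0.          1.20291695 -1.4524763 ]
2.9785128042040596 60 [ 0.05570939  0.42390449  1.49518688  0.          1.22250129 -1.35200709]
2.9785128042040596 110 [ 0.1349272   0.45976674  1.43786869  0.          1.24395721 -1.27278928]
-3.3046725029755266 0 [-0.04475982  0.38887944  1.54979627  0.          1.20291695 -1.4524763 ]
-3.3046725029755266 60 [ 0.05570939  0.42390449  1.49518688  0.          1.22250129 -1.35200709]
-3.3046725029755266 110 [ 0.1349272   0.45976674  1.43786869  0.          1.24395721 -1.27278928]
```

The measurements agree with each other (dish at x=110, y=+90 relative to the knob), so I'll grasp and lift.

```bash
cat >> h.py <<'E'
yaw=-0.16308; ey=np.array([-np.sin(yaw),np.cos(yaw),0]); K=np.array([582.75,84.9,0]); O=[np.pi,0,2.97851]
def P(s,z): return list(K+ey*s+[0,0,z])
E
python3 - <<'E'
from h import *; from bench import robot
import cv2
robot.move_ptp(P(0,230),O)
robot.move_linear(P(0,139),speed=120,f_stop=15)
robot.move_gripper(0.0)
print(robot.current_gripper_width()*93,robot.current_contact_force(),robot.current_tcp_pos(),robot.current_t())
robot.move_linear(P(0,155),speed=30)
print(robot.current_gripper_width()*93,robot.current_contact_force(),robot.current_tcp_pos(),robot.current_t())
cv2.imwrite("pics/lift.png",robot.get_image("scene")["img"][150:330,200:460].repeat(3,0).repeat(3,1))
E
```

```text
29.760468557512265 [-0.2909503   1.35140209 -0.40179382] [582.75369574  85.06831289 138.95671049] 4.2583
29.426134523853996 [  4.64186357   1.98674931 -13.22202967] [582.61664327  85.00011231 154.55193442] 4.9417
```

View pics/lift.png

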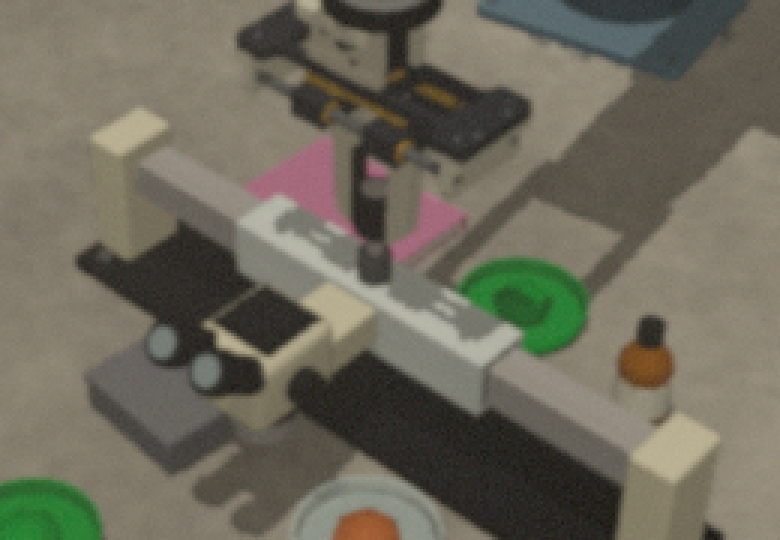

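The knob (crop (375,220)) is held between the fingers. The 13 N pull shows the plunger is up. Next I slide to 65 mm, let the plunger ride on the bar, loosen the grip, and push the knob slowly with the trailing finger.

```bash
python3 - <<'E'
from h import *; from bench import robot
import cv2
robot.move_linear(P(65,155),speed=35)
print(robot.current_contact_force(),robot.current_tcp_pos(),robot.current_gripper_width()*93,robot.current_t())
robot.move_linear(P(65,150.5),speed=20)
robot.move_gripper(0.42)
print(robot.current_contact_force(),robot.current_gripper_width()*93,robot.current_t())
hit=robot.move_linear(P(112,150.5),speed=11,f_stop=13)
p=robot.current_tcp_pos()
print(hit,(p-K)@ey,p,robot.current_contact_force(),robot.current_t())
cv2.imwrite("pics/push.png",robot.get_image("scene")["img"][150:330,200:460].repeat(3,0).repeat(3,1))
E
```

```text
[  2.93132055  -1.08332825 -12.89088278] [593.27523785 149.03312674 155.01588811] 29.602458825702612 7.0
[0.36970355 0.39071031 0.12398938] 38.98404924475892 7.8
True 102.80326919874868 [599.14391911 186.38813816 149.65827426] [-0.52441649 -1.66215435  0.38074983] 11.0167
```

View pics/push.png

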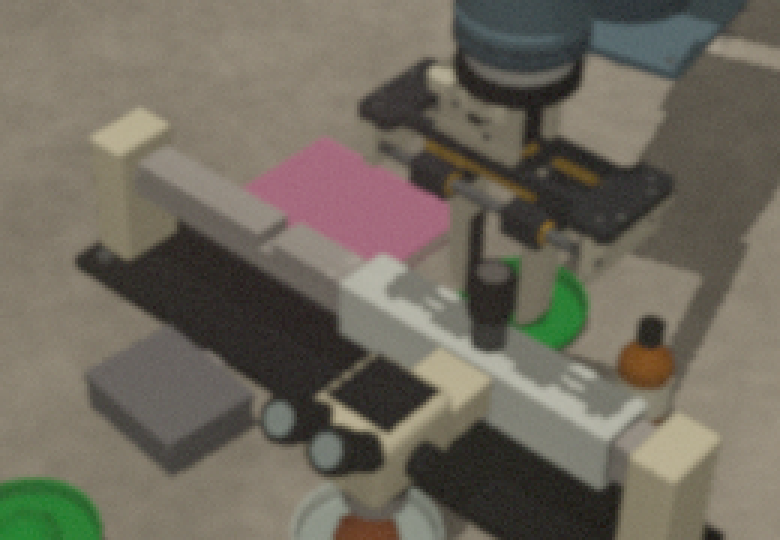

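The push stopped with the knob at about 98 mm. I'll test the lock with another small push, then back off and look.

```bash
python3 - <<'E'
from h import *; from bench import robot
import cv2
s=lambda:(robot.current_tcp_pos()-K)@ey
print(s(),robot.move_linear(P(107,150.5),speed=11,f_stop=13),s(),robot.current_contact_force())
robot.move_linear(P(98.3,150.5),speed=20,f_stop=13); robot.move_gripper(1.0)
print(s()); robot.move_linear(P(98.3,235),speed=120)
print(robot.current_contact_force(),robot.current_t())
c=robot.get_image("scene"); t=robot.get_image("top")
a=cv2.resize(c["img"][210:290,310:410],None,fx=4,fy=4,interpolation=2)
b=cv2.imread("pics/scene0.png")[195:275,275:375]; b=cv2.resize(b,None,fx=4,fy=4,interpolation=2)
cv2.imwrite("pics/cmp.png",np.hstack([b,a]))
for z in(171,183): print(z,proj(c,P(98.3,z)),proj(c,P(0,z)))
E
```

```text
102.75255681034267 True 102.67551920819355 [-0.59944622 -2.28870278  1.06930685]
98.28302949922669
[-0.38376031  0.49327183 -0.30825526] 13.7667
171 [364.53755057 239.99928508] [325.32777991 218.27283407]
183 [364.93134177 235.118491  ] [325.45261685 213.45968305]
```

View pics/cmp.png

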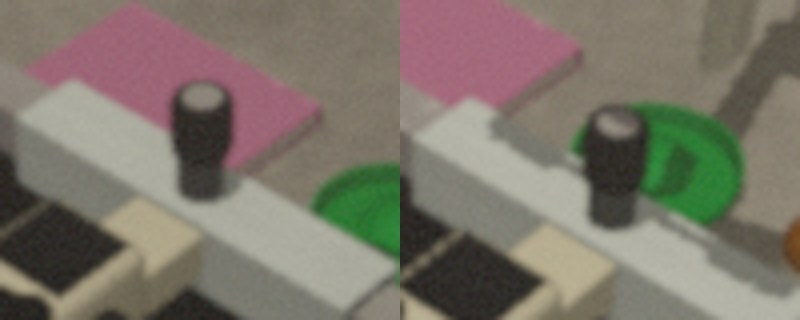

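The new view (right) matches the starting home view (left). The knob top is at scene (364.8,240.7), and 240.0 is predicted for home against 235.1 for riding. The tube also held against a 13 N push, so it is locked.

```bash
python3 -c "
from bench import robot
print(robot.hand_in())"
```

```text
the job is handed in; nothing more can be done
None
```

The job is handed in: the microscope is locked about 98 mm along the rail on the dish side, with the plunger home by camera check and the gripper clear, and the dish, slide box, bottle and notebook were not touched.

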